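Close the flux tank with its click-stop filler cap

TASK

Put the black click-stop cap on the filler neck of the flux tank: let its two lugs drop through the neck's slots so that the cap sits fully down on the neck, then turn it clockwise until its ratchet slips with at least one click, but no more than three, and leave it closed. Feel for the slots gently, never force the cap against the neck, do not click it before it is in, and leave the other things on the bench where they are.

Things in the scene. Friction and masses are not known exactly. Their poses are not given: they have to be found in the camera images.
- cap_center (a point): Centre of the round grip shell of the loose black filler cap: a ribbed disc 60 mm across, 22 mm high (11 mm above and below this point). A ridge 52 x 10 mm, 9 mm high, stands on top along this point's x axis. A steel plug 28 mm across reaches 18 mm further down; the cap stands upright on it, this point 29 mm above the plug's foot. z up. About 0.17 kg. To turn it, hold the shell across with 20 to 30 N.
- lugs (a point): Point on the cap's axis at the height of the plug's two lugs, 22 mm below cap_center. The lugs stick out opposite each other along this point's x axis, to 20.5 mm from the axis; each 9 mm wide, 6 mm high, top 8 mm below the shell, foot 4 mm above the plug's foot. Plug and shell turn as one until the ratchet slips (about 0.2 N m); before any click x is parallel to the ridge.
- tank: The flux tank, fixed: a low dark steel box 110 x 150 mm, 52 mm high, with a filler neck in the middle of its top. Origin under its centre, z up, x across its short side.
- neck_top (a point): Centre of the top of the tank's filler neck, 88 mm above the bench; axes of the tank. The neck is a fixed steel tube 52 mm across, 32 mm high. With the cap fully down its shell rests on the neck and cap_center is 11 mm above this point; with the lugs' feet lying on the flange, not in the slots, it is 25 mm above. The plug has 2 mm side play: let the cap centre itself under load.
- flange (a point): Underside of the 5 mm flange in the neck's mouth (its top is level with neck_top); axes of the tank. It has a 33 mm hole and two opposite slots 11.5 mm wide, out to 22.5 mm from the axis. The slots' line is within 0.38 rad of this x axis about z; find it by feel or eye. Below the flange the lugs turn clockwise (from above) 1 rad from the slots to a fixed stop; counter-clockwise they are blocked.
- click (a joint): Ratchet of the cap: how far the shell has slipped clockwise over its plug, rad. 0 before any click, 0.39 more with each: it climbs a tooth against a torque rising to about 0.2 N m, then snaps into the next notch; let go in between, it returns to the notch before. Counter-clockwise it does not slip.
- timer: Small grey timer, 62 x 68 x 21 mm, a bystander; origin under its centre.
- pliers: Long-nose pliers with red grips, 52 x 161 x 11 mm, a bystander; origin under its centre.
- spool: Reel of solder wire, 65 mm across, 46 mm high, a bystander; origin under its centre.
- cup: Stainless steel cup, 70 mm across, 85 mm high, a bystander; origin under its centre.
- bar: Cast solder bar, 186 x 16 x 12 mm, a bystander to the left of the tank; origin under its centre.
There are look-alikes about, which are no part of the job. Leave any red look-alike of the part that bears cap_center alone.

How it is judged:
By the outcome, as a careful person would: the job done as asked, in the order asked, and still so for the second after the job is handed in, with the robot touching nothing.
It also fails if it takes over 70 s, if anything falls off the work surface, if the arm or the gripper's body presses on something with over 40 N, if the wrist force passes 120 N, or if a joint passes its speed limit or range.

ROBOT

A 6-joint arm with a two-finger parallel gripper is mounted at the origin on a cart in front of the work surface, level with it; the furniture and walls round the work are solid. World frame = base frame: x ahead of the robot, y to its left, z up, the work surface at z = 0. Lengths are in m, angles in degrees, forces in N, time in s.
With the tool pointing down it reaches from about 0.3 to 0.875 m from the base axis. Payload 6.4 kg.
Tool frame: the origin (TCP) lies at the very end of the fingers, on their centre line; the grasp point (between the pads) lies 19 mm behind it; z points along the fingers, y is the direction in which the jaws open and shut (so a half turn about z gives the same grasp; the last joint's range is limited). The gripper opens to 85 mm and grips with 20 to 120 N. Pads are 22 mm wide; open, the fingers measure 114 mm over their backs; the gripper's body (76 mm by 85 mm) begins 54 mm behind the grasp point. The pads swing forward as they close: fully open they stand 13 mm farther back than shut.
Start: joints at [-82.867, 10.359, 92.074, -0, 77.567, -11.82], TCP at [0.187, -0.544, 0.231] pointing down, gripper open.
Joint ranges: [-171.53, 171.53], [-51.25, 118.39], [17.06, 147.69], [-65.23, 245.23], [0, 150.52], [-178.68, 178.68]. Speed limits (degrees/s): [147.25, 147.25, 172.46, 180, 180, 180].

INTERFACE

Orientations are given as [roll, pitch, yaw] about the fixed x, y, z axes, in that order (R = Rz(yaw) Ry(pitch) Rx(roll)).
In Python, from bench import arm, eyes, sign_off gives the robot as it stands.
- The arm moves only by the tool send_rows, never from a script. Its argument "motion" is one flat list of numbers, 7 for each row, row after row: the turn, a rotation vector about the tool's x, y, z in rad, then the shift along the tool's x, y, z in m, then the finger opening in m, from 0 to 0.0854. In form: [rx, ry, rz, dx, dy, dz, fingers, rx, ry, rz, dx, dy, dz, fingers, ...]. A call has exactly 10 rows; each row is the pose to reach, as a shift and turn from the pose commanded when the call began, along the tool's axes at that moment; what a row does not reach only later rows make up. A row lasts 1/10 s, in which the tool goes at most 50 mm and 8.59 degrees, less where a joint would pass 70% of its speed; a pose out of reach is approached as far as the arm can. A call with a gripper value outside its range is refused whole. The fingers move at their own pace and stop on an object; the grip force is fixed at half the most. Time passes only in rows, so rows that repeat a pose let the fingers close, or fill a call up. It gives the time, the measured TCP pose, the force and the opening at its end, in the units of the state.
- arm.observe(): the state, without advancing time (a new reading comes with each control period).
- eyes.get_image(name): name is "scene" or "top"; returns a dict with "color" (384x512x3 uint8, blue, green, red), "z_map" (384x512 float32, m along the optical axis (not along the pixel's ray), 0 where there is no reading), "vfov" (degrees; the focal length in pixels is half the picture's height over the tangent of half this angle, whatever the lens; pixels are square), "cx", "cy" (the principal point, pixels), "R" (3x3) and "t" (3): a world point X has camera coordinates R X + t. Camera axes: x right, y down, z forward; pixel columns grow to the right and rows downward; lengths in m; the calibration is good to about 2 mm. A picture is of the moment at which its call begins.
- sign_off(): hands the job in, once; it reports no verdict.
The state is a dict: "t": time; "joint_positions": joint angles; "dq": joint speeds; "tau": joint torques, N m; "ee_pos": TCP position; "eef_rot": TCP orientation; "contact_force": force on the tool from outside, world axes, zero at the start; "ft_torque": the same for the moment, N m; "grip_width": finger opening in m.
Only numpy, scipy, OpenCV 4.12 (cv2) and the standard library are available. Lean on these libraries where they do the work, as an engineer would, in place of code of your own. Each camera call takes 0.05 s, during which the arm holds its last target. There are 200 camera calls.

## Working session

There is one attempt and no reset: what is moved stays moved. The work goes in short steps, Python scripts to look and compute and a tool call to move; the robot and the scene stay as the last step left them, time stands still between calls to the robot, and variables do not carry over. Pictures are saved under pics/ and viewed, about 8 in all and at most 12, crops included, and the job is handed in when it is done.

Besides the shell and the picture viewer there is one more tool, called after "Call:" by a JSON object that holds its "api" and its "payload". send_rows: Moves the arm, as the interface text tells. Its arguments: {"type":"object","properties":{"motion":{"type":"array"}},"required":["motion"]}

```bash
mkdir -p pics; cat > h.py <<'E'
import numpy as np, cv2
from bench import arm, eyes, sign_off
def snap(name,tag):
    im=eyes.get_image(name); np.savez(f'pics/{tag}.npz',**im); return im
def load(tag): return dict(np.load(f'pics/{tag}.npz'))
def xyz(im):
    z=im['z_map']; h,w=z.shape; f=h/2/np.tan(np.radians(float(im['vfov'])/2))
    u,v=np.meshgrid(np.arange(w),np.arange(h))
    P=np.stack([(u-im['cx'])/f*z,(v-im['cy'])/f*z,z],-1)
    return (P-im['t'])@im['R']
E
python3 - <<'E'
from h import *
for n in ('scene','top'):
    im=snap(n,n+'0'); cv2.imwrite(f'pics/{n}0.png',cv2.resize(im['color'],None,fx=1.5,fy=1.5)); print(n,im['vfov'],-im['R'].T@im['t'])
s=arm.observe(); print(s)
E
```

```text
scene 49.75370244664393 [-0.35562098  0.53434679  0.83609355]
top 56.85333133505214 [0.37832981 0.053494   1.19470568]
{'t': 0.1, 'joint_positions': array([-8.28673035e+01,  1.03972014e+01,  9.21264457e+01,  8.41315160e-04,
        7.75693540e+01, -1.18195338e+01]), 'dq': array([-0.0035456 , -0.0863128 , -0.0714141 ,  0.02569374, -0.07513591,
        0.02158865]), 'tau': array([ 2.17313159e-04, -4.45879269e+01, -3.52239418e+01, -3.75064301e-04,
        4.10824228e-03,  1.97744788e-05]), 'ee_pos': array([ 0.18671033, -0.54330416,  0.23047415]), 'eef_rot': array([-1.79909139e+02, -1.98532864e-02,  1.89520328e+01]), 'contact_force': array([-0.78808712,  0.7368874 ,  0.4082125 ]), 'ft_torque': array([0.01638121, 0.01480958, 0.04077032]), 'grip_width': 0.08546288262508336}
```

View pics/top0.png

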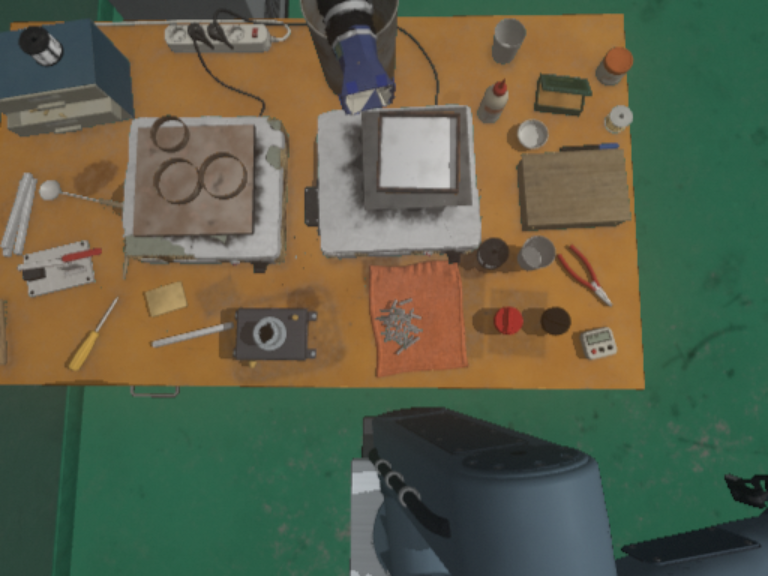

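View pics/scene0.png

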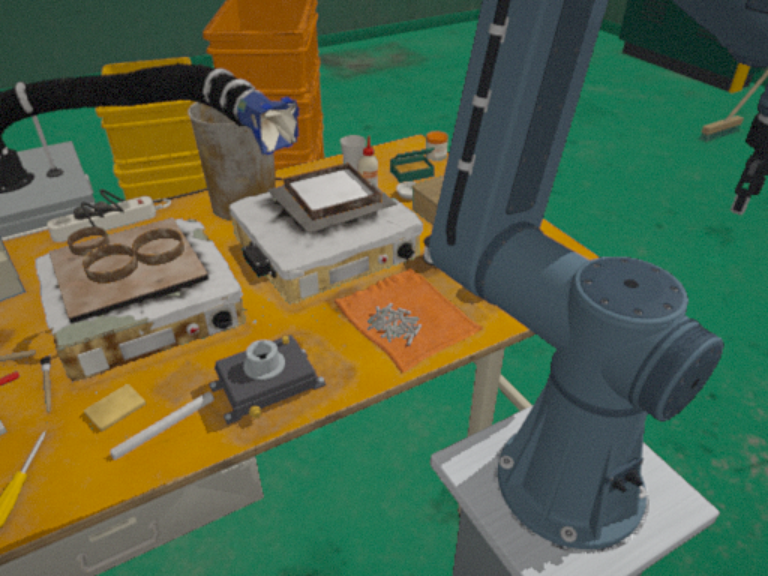

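Top view at 1.5x. Cap candidates are the black disc (556,321), the red disc (508,320, look-alike) and the dark reel (492,254, probably the spool). The tank's neck is at (270,335). Next come close crops and heights.

```bash
python3 - <<'E'
from h import *
im=load('top0'); P=xyz(im); c=im['color']
a=c[160:250,315:425]; b=c[195:250,150:220]
A=cv2.resize(a,(770,630),interpolation=3)[:,:400+370]
A=cv2.resize(a,None,fx=5,fy=5,interpolation=3); B=cv2.resize(b,None,fx=3.5,fy=3.5,interpolation=3)
# separate crops: caps enlarged x5 ; neck enlarged x8
cv2.imwrite('pics/caps.png',A)
cv2.imwrite('pics/neck.png',cv2.resize(b,None,fx=10,fy=10,interpolation=3))
for n,(u,v) in dict(black=(371,214),red=(339,213),reel=(328,169),neck=(179,222),tank=(165,232)).items():
    w=P[v-30:v+30,u-30:u+30].reshape(-1,3); p=P[v,u]
    print(n,p.round(3))
def comp(u,v,lo,hi,r=.05):
    p=P[v,u]; m=(P[...,2]>lo)&(P[...,2]<hi)&(np.hypot(P[...,0]-p[0],P[...,1]-p[1])<r)
    w=P[m]; print(len(w),w.min(0).round(4),w.max(0).round(4),w.mean(0).round(4), ((w.min(0)+w.max(0))/2).round(4)); return w
comp(371,214,.03,.07); comp(371,214,.043,.07); comp(339,213,.03,.07)
comp(178,222,.08,.1,.06); w=comp(178,222,.045,.06,.12)
h=cv2.minAreaRect(w[:,:2].astype(np.float32)); print(h)
w=comp(371,214,.043,.07);print(w[:,2].round(3)); 
E
```

```text
black [ 0.448 -0.281  0.05 ]
red [ 0.451 -0.18   0.051]
reel [ 0.596 -0.149  0.041]
neck [0.42  0.334 0.055]
tank [0.388 0.379 0.053]
289 [ 0.4227 -0.3139  0.0307] [ 0.4816 -0.2538  0.054 ] [ 0.4506 -0.282   0.0417] [ 0.4521 -0.2838  0.0424]
81 [ 0.4227 -0.3069  0.043 ] [ 0.4771 -0.2544  0.054 ] [ 0.4519 -0.2826  0.0473] [ 0.4499 -0.2807  0.0485]
289 [ 0.4224 -0.2121  0.0316] [ 0.4809 -0.1507  0.0534] [ 0.4513 -0.1806  0.0416] [ 0.4516 -0.1814  0.0425]
133 [0.3968 0.3074 0.0802] [0.447  0.3584 0.0935] [0.4213 0.3323 0.0883] [0.4219 0.3329 0.0869]
1344 [0.3658 0.257  0.045 ] [0.4758 0.4071 0.06  ] [0.4204 0.3303 0.053 ] [0.4208 0.3321 0.0525]
((0.4206889867782593, 0.3320922255516052), (0.10997560620307922, 0.1500786989927292), 0.08248229324817657)
81 [ 0.4227 -0.3069  0.043 ] [ 0.4771 -0.2544  0.054 ] [ 0.4519 -0.2826  0.0473] [ 0.4499 -0.2807  0.0485]
[0.046 0.045 0.047 0.046 0.044 0.045 0.043 0.043 0.044 0.045 0.05  0.054
 0.049 0.048 0.043 0.043 0.045 0.046 0.048 0.052 0.047 0.052 0.049 0.052
 0.045 0.043 0.045 0.054 0.047 0.05  0.05  0.049 0.047 0.051 0.05  0.047
 0.047 0.049 0.05  0.049 0.046 0.048 0.049 0.049 0.052 0.048 0.045 0.045
 0.049 0.05  0.048 0.049 0.047 0.05  0.044 0.05  0.045 0.051 0.044 0.044
 0.046 0.049 0.048 0.048 0.05  0.049 0.049 0.043 0.046 0.047 0.047 0.053
 0.049 0.049 0.043 0.043 0.043 0.043 0.043 0.044 0.044]
```

View pics/caps.png

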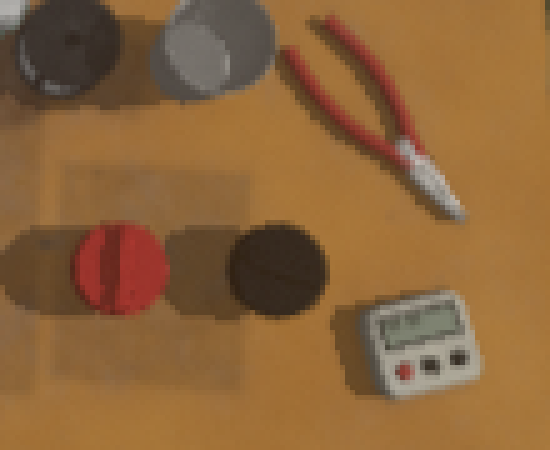

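View pics/neck.png

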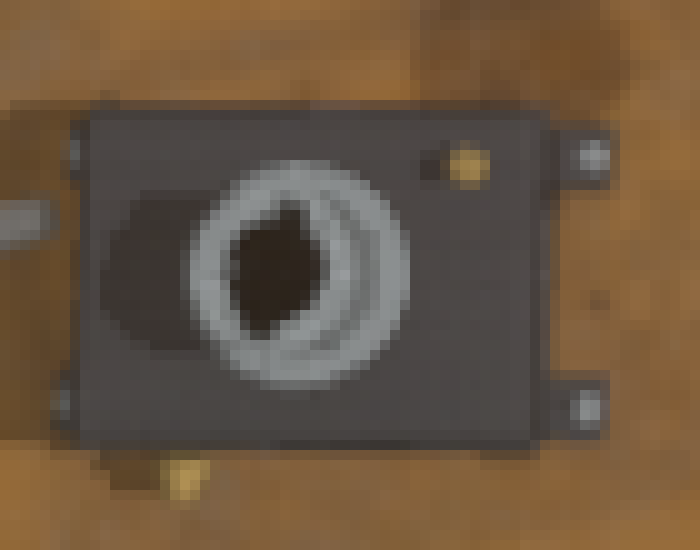

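The black disc at crop (278,270) is the cap, at about (0.451,-0.283); its height matches 0.04 plus a 9 mm ridge. The neck hole's dark tips at (290,208) and (260,333) suggest a slot line turned about -0.24 rad. Next, find the ridge direction from averaged frames.

```bash
python3 - <<'E'
from h import *
ims=[snap('top','t') for _ in range(15)]
im=dict(ims[0]); im['z_map']=np.median([i['z_map'] for i in ims],0); im['color']=np.mean([i['color'].astype(float) for i in ims],0)
np.savez('pics/avg.npz',**im)
P=xyz(im); c=im['color']
# ridge fit: bench-relative heights inside r<28mm
from scipy.optimize import minimize
cz=np.array([.451,-.2825]); d=P[...,:2]-cz; m=np.hypot(d[...,0],d[...,1])<.027; q=d[m]; z=P[m][:,2]
best=[]
for a in np.radians(np.arange(-90,90,3)):
  for o in np.arange(-.004,.0045,.001):
    n=np.abs(-np.sin(a)*q[:,0]+np.cos(a)*q[:,1]-o); r=n<.005
    if r.sum()>5: best.append((((z-np.where(r,.049,.040))**2).mean(),np.degrees(a),o))
best.sort(); print(best[:6], best[len(best)//2]); print(np.median(z),z.max(),z.min())
a=c[190:240,345:395]; a=np.clip((a-a.min())*6-60,0,255)
B=c[200:245,157:202]; B=np.clip(B*1.3,0,255)
o=np.hstack([cv2.resize(x.astype(np.uint8),(400,400),interpolation=2) for x in (a,B)])
cv2.imwrite('pics/avg.png',o)
E
```

```text
[(np.float64(0.0001216699039145059), np.float64(69.0), np.float64(-0.002)), (np.float64(0.00012194735033642461), np.float64(66.0), np.float64(-0.001)), (np.float64(0.00012230220156244127), np.float64(66.0), np.float64(-0.002)), (np.float64(0.0001239108528402012), np.float64(72.0), np.float64(-0.001)), (np.float64(0.0001239747685939464), np.float64(69.0), np.float64(-0.003)), (np.float64(0.00012415509403804954), np.float64(69.0), np.float64(-0.001))] (np.float64(0.00013735630257959679), np.float64(-9.0), np.float64(-0.002))
0.04093594062762218 0.05036943568834925 -0.0010990051646080352
```

View pics/avg.png

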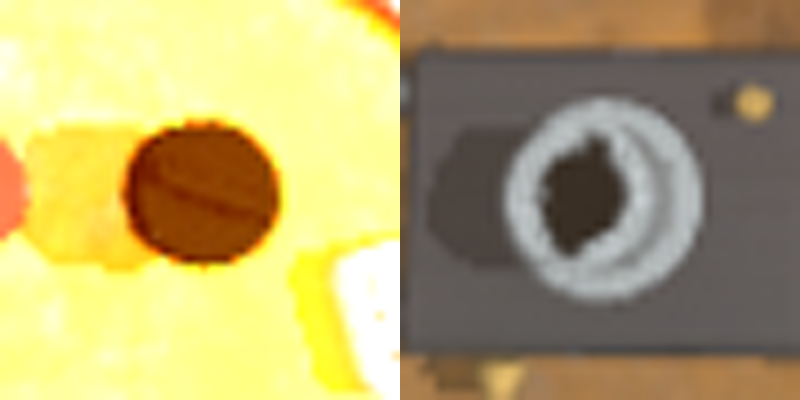

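```bash
cat >> h.py <<'E'
def ray(im,u,v,z):
    f=192/np.tan(np.radians(float(im['vfov'])/2)); C=-im['R'].T@im['t']
    d=im['R'].T@np.array([(u-im['cx'])/f,(v-im['cy'])/f,1]); return C+d*(z-C[2])/d[2]
def go(p,yaw):
    s=arm.observe(); y0=np.radians(s['eef_rot'][2]); d=np.array(p)-s['ee_pos']
    print('t',s['t'],'pos',s['ee_pos'].round(4),'rot',s['eef_rot'].round(2),'w',round(s['grip_width'],4),'F',s['contact_force'].round(1),'T',s['ft_torque'].round(2),'j6',s['joint_positions'][5].round(1))
    c,n=np.cos(y0),np.sin(y0)
    print('rz',round(y0*1-np.radians(yaw),4),'dxyz',(c*d[0]+n*d[1]).round(4),(n*d[0]-c*d[1]).round(4),-d[2].round(4))
E
python3 - <<'E'
from h import *
im=load('avg')
print(ray(im,369.7,213.7,.04),ray(im,179.3,222.1,.088)); print(eyes and '')
go((.4515,-.2835,.15),0)
E
```

```text
[ 0.44947667 -0.28019811  0.04      ] [0.41834387 0.32515266 0.088     ]

t 0.85 pos [ 0.1868 -0.5438  0.2313] rot [180.    -0.    18.95] w 0.0854 F [ 0.2 -0.1  0. ] T [ 0.01 -0.04  0.04] j6 -11.8
rz 0.3308 dxyz 0.3349 -0.1602 0.0813
```

```bash
python3 - <<'E'
from h import *
im=load('avg'); g=im['color'].mean(2); s=g[208:236,164:196]
for th in (55,70,85):
    m=np.zeros_like(g,bool); sub=(g[211:234,168:191]<th); n,l,st,ce=cv2.connectedComponentsWithStats(sub.astype(np.uint8))
    k=1+np.argmax(st[1:,4]); vv,uu=np.where(l==k); Q=np.array([ray(im,u+168,v+211,.088)[:2] for u,v in zip(uu,vv)])
    c=(Q.max(0)+Q.min(0))/2; w,V=np.linalg.eigh(np.cov(Q.T)); print(th,len(Q),ce[k]+[168,211],Q.mean(0).round(4),c.round(4),np.sqrt(w)*1e3,np.degrees(np.arctan2(V[1,1],V[0,1]))%180)
print(s.astype(int)[3:26,4:28])
P=xyz(im)
m=(P[...,2]>.034)&(P[...,2]<.056)&(np.hypot(P[...,0]-.451,P[...,1]+.282)<.045); w=P[m][:,:2].astype(np.float32)
print(cv2.minEnclosingCircle(w), w.mean(0))
m=(P[...,2]>.08)&(P[...,2]<.1)&(np.hypot(P[...,0]-.421,P[...,1]-.332)<.06); print(cv2.minEnclosingCircle(P[m][:,:2].astype(np.float32)))
E
```

```text
55 72 [177.08333333 221.72222222] [0.4195 0.3322] [0.4202 0.3325] [6.64846647 8.84834357] 167.28437430502703
70 81 [176.88888889 221.88888889] [0.419  0.3328] [0.4187 0.3325] [6.77964023 9.6587245 ] 166.8398507876968
85 90 [176.95555556 221.72222222] [0.4195 0.3326] [0.4202 0.3325] [ 7.18184003 10.08284274] 165.0625721874371
[[ 71  71  70  71  71  71  71  74  87  95 108 126 119 107 104  84  70  71
   71  71  71  71  71  68]
 [ 71  71  71  70  70  72  85 108 124 128 134 142 138 132 132 124 117  96
   68  71  71  71  71  69]
 [ 71  71  72  70  66  94 123 132 138 138 139 139 138 138 140 139 138 129
  117  71  72  72  72  71]
 [ 61  60  61  64  84 114 135 145 144 131 118 129 139 134 118 129 139 139
  138 119  80  72  72  72]
 [ 54  54  56  78 118 134 143 142 139 116  78  85 107 144 132 111 121 139
  140 140 119  71  71  71]
 [ 53  55  72 117 135 139 141 132 104  87  51  44  81 142 137 124 104 123
  140 140 134  92  71  71]
 [ 53  65 110 136 139 138 103  85  57  52  41  41  75 127 129 141 113 110
  131 140 137 122  72  71]
 [ 56  83 133 138 135 113  55  37  36  37  36  38  59 105 134 141 
[... 1009 characters left out ...]
 116 131
  140 139 133  85  72  72]
 [ 52  54  63  85 109 119 126 121 120 130 136 133 127 108 101 108 134 139
  140 134  98  71  71  72]
 [ 64  64  65  74  98 127 132 135 127 135 127 122 119 125 127 130 139 138
  135  97  71  71  71  71]
 [ 70  70  69  71  82 108 132 136 130 134 131 133 132 138 138 140 135 114
   95  70  70  71  71  71]
 [ 70  69  70  70  70  77  97 106 124 136 137 137 137 140 134 114  95  81
   69  70  70  71  71  71]
 [ 70  70  70  70  70  70  70  75  90 101 106 107 105  98  97  81  67  71
   71  71  71  71  71  71]]
((0.45103999972343445, -0.2839207947254181), 0.030396610498428345) [ 0.4507251  -0.28294182]
((0.42081090807914734, 0.3323269486427307), 0.026302499696612358)
```

Call:
{"api": "send_rows", "payload": {"motion": [0.08,0,0,0,0,0,0.085,0,0,0.1,0.08,-0.04,0.02,0.085,0,0,0.2,0.12,-0.06,0.04,0.085,0,0,0.3,0.16,-0.08,0.06,0.085,0,0,0.33,0.2,-0.1,0.08,0.085,0,0,0.33,0.25,-0.12,0.08,0.085,0,0,0.33,0.3,-0.14,0.08,0.085,0,0,0.33,0.335,-0.16,0.08,0.085,0,0,0.33,0.335,-0.16,0.08,0.085,0,0,0.33,0.335,-0.16,0.08,0.085]}}

```text
t: 1.85
ee_pos: [0.454, -0.2804, 0.1511]
eef_rot: [-179.9, -0.0, 0.3]
contact_force: [0.4, 0.8, -0.0]
grip_width: 0.0846
```

Slot line is about -13.5° (166.5°). Neck is at (0.4206,0.3324), cap at (0.451,-0.2837) with the ridge at about 70°. Descending onto the cap.

Call:
{"api": "send_rows", "payload": {"motion": [0,0,0,-0.003,0.003,0.03,0.085,0,0,0,-0.003,0.003,0.06,0.085,0,0,0,-0.003,0.003,0.085,0.085,0,0,0,-0.003,0.003,0.105,0.085,0,0,0,-0.003,0.003,0.12,0.085,0,0,0,-0.003,0.003,0.13,0.085,0,0,0,-0.003,0.003,0.137,0.085,0,0,0,-0.003,0.003,0.142,0.085,0,0,0,-0.003,0.003,0.142,0.085,0,0,0,-0.003,0.003,0.142,0.085]}}

```text
t: 2.85
ee_pos: [0.449, -0.287, 0.0098]
eef_rot: [180.0, -0.0, 0.1]
contact_force: [0.2, 0.1, 0.4]
grip_width: 0.0851
```

Call:
{"api": "send_rows", "payload": {"motion": [0,0,0,0,0,0,0.075,0,0,0,0,0,0,0.068,0,0,0,0,0,0,0.064,0,0,0,0,0,0,0.062,0,0,0,0,0,0,0.06,0,0,0,0,0,0,0.058,0,0,0,0,0,0,0.056,0,0,0,0,0,0,0.055,0,0,0,0,0,0,0.055,0,0,0,0,0,0,0.055]}}

```text
t: 3.85
ee_pos: [0.4487, -0.2864, 0.0098]
eef_rot: [-180.0, 0.0, 0.1]
contact_force: [-1.5, 3.2, 6.9]
grip_width: 0.0589
```

```bash
python3 - <<'E'
from h import *
go((.451,-.2835,.15),0)
E
```

```text
t 3.85 pos [ 0.4487 -0.2864  0.0098] rot [-1.7997e+02  1.0000e-02  5.0000e-02] w 0.0589 F [-1.5  3.2  6.9] T [0.71 0.23 0.03] j6 44.6
rz 0.0009 dxyz 0.0023 -0.0029 -0.1402
```

Call:
{"api": "send_rows", "payload": {"motion": [0,0,0,0,0,-0.003,0.055,0,0,0,0,0,-0.008,0.055,0,0,0,0,0,-0.015,0.055,0,0,0,0,0,-0.03,0.055,0,0,0,0,0,-0.05,0.055,0,0,0,0,0,-0.08,0.055,0,0,0,0,0,-0.11,0.055,0,0,0,0,0,-0.14,0.055,0,0,0,0,0,-0.16,0.055,0,0,0,0,0,-0.16,0.055]}}

```text
t: 4.85
ee_pos: [0.4505, -0.2885, 0.1739]
eef_rot: [179.7, -0.3, 0.1]
contact_force: [1.0, -1.6, -2.4]
grip_width: 0.0584
```

```bash
python3 - <<'E'
from h import *
im=snap('top','t1'); cv2.imwrite('pics/t1.png',cv2.resize(im['color'][140:250,280:430],None,fx=5,fy=5))
# target: cap centre to be ~2mm +x of tcp in tool frame; raise over neck
go((.4206,.3324,.17),96.5)
E
```

```text
t 4.9 pos [ 0.4495 -0.2876  0.1715] rot [ 1.7981e+02 -1.8000e-01  5.0000e-02] w 0.0585 F [-0.   0.4 -2.3] T [-0.05  0.04  0.02] j6 44.6
rz -1.6835 dxyz -0.0284 -0.62 0.0015
```

View pics/t1.png

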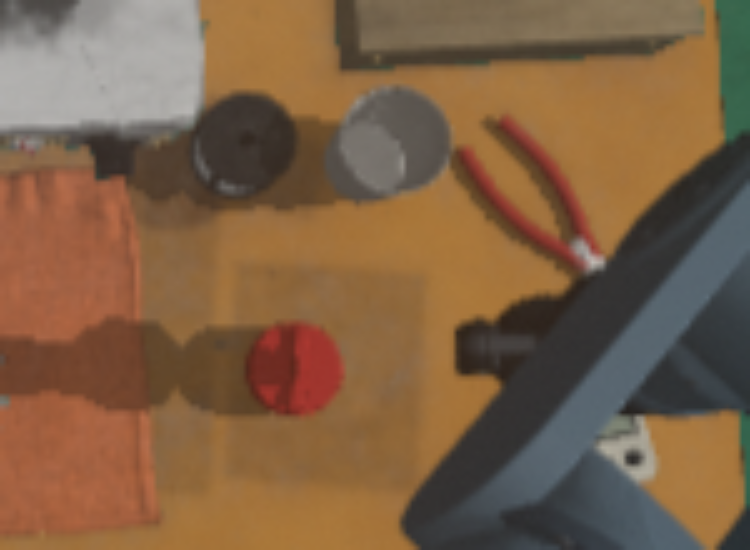

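The picture shows the cap lifted in the gripper (around (540,350)). The red cap at (295,368), spool and cup are where they were. Carrying it over to the neck.

Call:
{"api": "send_rows", "payload": {"motion": [0,0,-0.06,0,-0.015,0,0.055,0,0,-0.18,0,-0.05,0,0.055,0,0,-0.3,0,-0.09,0,0.055,0,0,-0.42,0,-0.135,0,0.055,0,0,-0.54,-0.005,-0.18,0,0.055,0,0,-0.66,-0.01,-0.225,0,0.055,0,0,-0.78,-0.015,-0.27,0,0.055,0,0,-0.9,-0.02,-0.315,0,0.055,0,0,-1.02,-0.02,-0.36,0,0.055,0,0,-1.1,-0.02,-0.4,0,0.055]}}

```text
t: 5.9
ee_pos: [0.4267, 0.1153, 0.168]
eef_rot: [-179.9, 0.0, 63.3]
contact_force: [1.2, -0.1, -2.1]
grip_width: 0.0586
```

```bash
python3 - <<'E'
from h import *
go((.4206,.3324,.17),96.5)
E
```

```text
t 5.9 pos [0.4267 0.1153 0.168 ] rot [-1.7989e+02  5.0000e-02  6.3340e+01] w 0.0586 F [ 1.2 -0.1 -2.1] T [-0.05 -0.1  -0.05] j6 26.3
rz -0.5788 dxyz 0.1913 -0.1029 -0.002
```

Call:
{"api": "send_rows", "payload": {"motion": [0,0,-0.08,0.035,-0.02,0,0.055,0,0,-0.18,0.07,-0.04,0,0.055,0,0,-0.3,0.11,-0.06,0,0.055,0,0,-0.42,0.145,-0.08,0,0.055,0,0,-0.52,0.17,-0.093,0,0.055,0,0,-0.56,0.183,-0.1,0,0.055,0,0,-0.579,0.189,-0.102,0,0.055,0,0,-0.579,0.189,-0.102,0,0.055,0,0,-0.579,0.189,-0.102,0,0.055,0,0,-0.579,0.189,-0.102,0,0.055]}}

```text
t: 6.9
ee_pos: [0.4232, 0.3268, 0.1692]
eef_rot: [-180.0, 0.0, 96.1]
contact_force: [-0.5, 0.2, -1.6]
grip_width: 0.0581
```

```bash
python3 - <<'E'
from h import *
go((.4206,.3304,.11),96.5)
ims=[snap('top','t2') for _ in range(2)]; b=snap('scene','s2')
im=ims[0]
A=cv2.resize(im['color'][190:260,130:220],(400,311),interpolation=2)
B=cv2.resize(b['color'][180:290,110:250],(400,314),interpolation=2)[:311]
cv2.imwrite('pics/t2.png',np.hstack([A,B])); P=xyz(im)
m=(P[...,2]>.18)&(P[...,2]<.2)&(np.hypot(P[...,0]-.42,P[...,1]-.33)<.04);print(m.sum(),P[m].mean(0) if m.any() else '')
E
```

```text
t 6.9 pos [0.4232 0.3268 0.1692] rot [-1.7998e+02  2.0000e-02  9.6110e+01] w 0.0581 F [-0.5  0.2 -1.6] T [ 0.01 -0.02  0.01] j6 18.8
rz -0.0067 dxyz 0.0039 -0.0022 0.0592
81 [0.42066869 0.30764236 0.19431941]
```

View pics/t2.png

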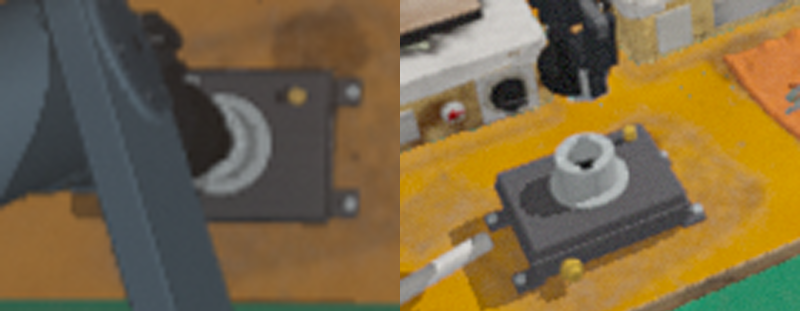

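```bash
python3 - <<'E'
from h import *
go((.4206,.3304,.105),96.5)
E
```

```text
t 7.05 pos [0.4233 0.3272 0.1694] rot [179.99   0.    96.15] w 0.0585 F [-0.1 -0.4 -1.4] T [0.01 0.01 0.04] j6 18.8
rz -0.0061 dxyz 0.0034 -0.0023 0.0644
```

Call:
{"api": "send_rows", "payload": {"motion": [0,0,-0.006,0.003,-0.002,0.01,0.055,0,0,-0.006,0.003,-0.002,0.025,0.055,0,0,-0.006,0.003,-0.002,0.04,0.055,0,0,-0.006,0.003,-0.002,0.05,0.055,0,0,-0.006,0.003,-0.002,0.057,0.055,0,0,-0.006,0.003,-0.002,0.062,0.055,0,0,-0.006,0.003,-0.002,0.065,0.055,0,0,-0.006,0.003,-0.002,0.065,0.055,0,0,-0.006,0.003,-0.002,0.065,0.055,0,0,-0.006,0.003,-0.002,0.065,0.055]}}

```text
t: 8.05
ee_pos: [0.421, 0.3309, 0.1048]
eef_rot: [179.9, -0.0, 96.6]
contact_force: [-0.2, -0.1, -1.2]
grip_width: 0.0586
```

```bash
python3 - <<'E'
from h import *
go((.4206,.3304,.094),96.5)
im=snap('scene','s3')
cv2.imwrite('pics/s3.png',cv2.resize(im['color'][180:280,120:240],(720,600),interpolation=2))
E
```

```text
t 8.05 pos [0.421  0.3309 0.1048] rot [ 1.7995e+02 -2.0000e-02  9.6590e+01] w 0.0586 F [-0.2 -0.1 -1.2] T [-0.04  0.   -0.01] j6 18.9
rz 0.0015 dxyz -0.0005 -0.0005 0.0108
```

View pics/s3.png

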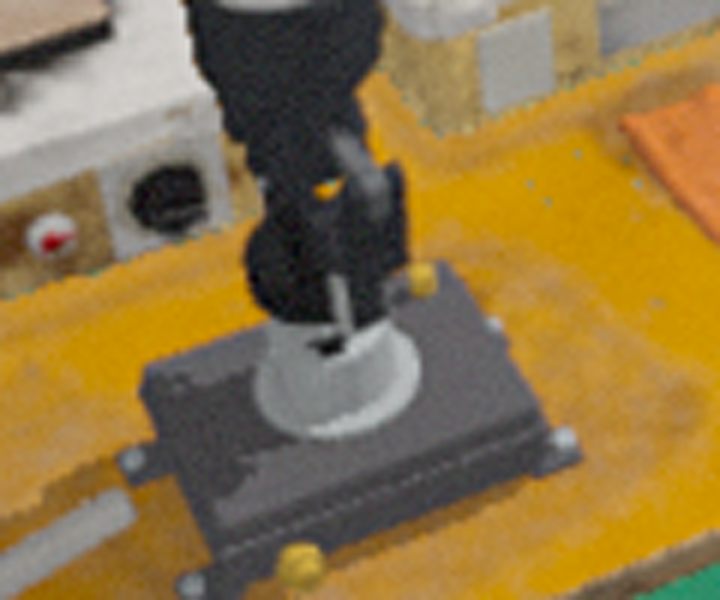

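The cap hangs just over the neck mouth (neck at (335,350), cap at (325,260)) and looks centred. Feeling down slowly.

Call:
{"api": "send_rows", "payload": {"motion": [0,0,0,0,0,0.001,0.055,0,0,0,0,0,0.002,0.055,0,0,0,0,0,0.003,0.055,0,0,0,0,0,0.004,0.055,0,0,0,0,0,0.005,0.055,0,0,0,0,0,0.006,0.055,0,0,0,0,0,0.007,0.055,0,0,0,0,0,0.008,0.055,0,0,0,0,0,0.009,0.055,0,0,0,0,0,0.009,0.055]}}

```text
t: 9.1
ee_pos: [0.4206, 0.3307, 0.0951]
eef_rot: [-180.0, 0.0, 96.6]
contact_force: [0.5, -0.3, -2.3]
grip_width: 0.0585
```

Call:
{"api": "send_rows", "payload": {"motion": [0,0,0,0,0,0.0005,0.055,0,0,0,0,0,0.001,0.055,0,0,0,0,0,0.0015,0.055,0,0,0,0,0,0.002,0.055,0,0,0,0,0,0.0025,0.055,0,0,0,0,0,0.003,0.055,0,0,0,0,0,0.003,0.055,0,0,0,0,0,0.003,0.055,0,0,0,0,0,0.003,0.055,0,0,0,0,0,0.003,0.055]}}

```text
t: 10.1
ee_pos: [0.4207, 0.3308, 0.0923]
eef_rot: [180.0, -0.0, 96.6]
contact_force: [0.1, 0.9, -2.0]
grip_width: 0.0586
```

Call:
{"api": "send_rows", "payload": {"motion": [0,0,0,0,0,0.0005,0.055,0,0,0,0,0,0.001,0.055,0,0,0,0,0,0.0015,0.055,0,0,0,0,0,0.002,0.055,0,0,0,0,0,0.0025,0.055,0,0,0,0,0,0.003,0.055,0,0,0,0,0,0.003,0.055,0,0,0,0,0,0.003,0.055,0,0,0,0,0,0.003,0.055,0,0,0,0,0,0.003,0.055]}}

```text
t: 11.1
ee_pos: [0.4207, 0.3308, 0.0893]
eef_rot: [180.0, -0.0, 96.6]
contact_force: [-0.0, 0.6, -1.8]
grip_width: 0.0585
```

Call:
{"api": "send_rows", "payload": {"motion": [0,0,0,0,0,0.0005,0.055,0,0,0,0,0,0.001,0.055,0,0,0,0,0,0.0015,0.055,0,0,0,0,0,0.002,0.055,0,0,0,0,0,0.0025,0.055,0,0,0,0,0,0.003,0.055,0,0,0,0,0,0.003,0.055,0,0,0,0,0,0.003,0.055,0,0,0,0,0,0.003,0.055,0,0,0,0,0,0.003,0.055]}}

```text
t: 12.1
ee_pos: [0.4206, 0.3307, 0.0863]
eef_rot: [-180.0, 0.0, 96.6]
contact_force: [-0.5, 0.5, -2.5]
grip_width: 0.0586
```

No contact 8 mm past the flange level, so the lugs are going through the slots.

Call:
{"api": "send_rows", "payload": {"motion": [0,0,0,0,0,0.001,0.055,0,0,0,0,0,0.002,0.055,0,0,0,0,0,0.003,0.055,0,0,0,0,0,0.004,0.055,0,0,0,0,0,0.0045,0.055,0,0,0,0,0,0.005,0.055,0,0,0,0,0,0.005,0.055,0,0,0,0,0,0.005,0.055,0,0,0,0,0,0.005,0.055,0,0,0,0,0,0.005,0.055]}}

```text
t: 13.1
ee_pos: [0.4207, 0.3308, 0.0814]
eef_rot: [180.0, -0.0, 96.6]
contact_force: [0.5, -0.6, -1.5]
grip_width: 0.0582
```

Call:
{"api": "send_rows", "payload": {"motion": [0,0,0,0,0,0.0003,0.055,0,0,0,0,0,0.0006,0.055,0,0,0,0,0,0.0009,0.055,0,0,0,0,0,0.001,0.055,0,0,0,0,0,0.001,0.055,0,0,0,0,0,0.001,0.055,0,0,0,0,0,0.001,0.055,0,0,0,0,0,0.001,0.055,0,0,0,0,0,0.001,0.055,0,0,0,0,0,0.001,0.055]}}

```text
t: 14.1
ee_pos: [0.4207, 0.3307, 0.0803]
eef_rot: [180.0, -0.0, 96.6]
contact_force: [-0.5, 0.8, -1.9]
grip_width: 0.0582
```

Call:
{"api": "send_rows", "payload": {"motion": [0,0,0,0,0,0.0003,0.055,0,0,0,0,0,0.0006,0.055,0,0,0,0,0,0.0009,0.055,0,0,0,0,0,0.001,0.055,0,0,0,0,0,0.001,0.055,0,0,0,0,0,0.001,0.055,0,0,0,0,0,0.001,0.055,0,0,0,0,0,0.001,0.055,0,0,0,0,0,0.001,0.055,0,0,0,0,0,0.001,0.055]}}

```text
t: 15.1
ee_pos: [0.4207, 0.3308, 0.0798]
eef_rot: [180.0, 0.0, 96.6]
contact_force: [-2.3, -1.6, 5.7]
grip_width: 0.0583
```

```bash
python3 - <<'E'
from h import *
go((.4206,.3304,.078),96.5)
E
```

```text
t 15.1 pos [0.4207 0.3308 0.0798] rot [180.     0.    96.59] w 0.0583 F [-2.3 -1.6  5.7] T [-0.2   0.55  0.01] j6 18.9
rz 0.0016 dxyz -0.0003 -0.0002 0.0018
```

Contact is at 0.080, exactly the expected fully-down height. The grip is about 2 mm off the cap axis, so I'll let go, centre on the neck axis and regrip before turning.

Call:
{"api": "send_rows", "payload": {"motion": [0,0,0,0,0,-0.0005,0.06,0,0,0,0,0,-0.0005,0.066,0,0,0,0,0,-0.0005,0.07,0,0,0,0.001,0,-0.0005,0.07,0,0,0,0.0018,0,-0.0005,0.07,0,0,0,0.0018,0,-0.0005,0.07,0,0,0,0.0018,0,-0.0005,0.065,0,0,0,0.0018,0,-0.0005,0.062,0,0,0,0.0018,0,-0.0005,0.06,0,0,0,0.0018,0,-0.0005,0.055]}}

```text
t: 16.1
ee_pos: [0.4207, 0.3326, 0.0803]
eef_rot: [180.0, -0.0, 96.6]
contact_force: [-1.7, -0.5, 5.7]
grip_width: 0.0585
```

Call:
{"api": "send_rows", "payload": {"motion": [0,0,0,0,0,0,0.055,0,0,0,0,0,0,0.055,0,0,0.03,0,0,0,0.055,0,0,0.06,0,0,0,0.055,0,0,0.09,0,0,0,0.055,0,0,0.12,0,0,0,0.055,0,0,0.15,0,0,0,0.055,0,0,0.18,0,0,0,0.055,0,0,0.2,0,0,0,0.055,0,0,0.2,0,0,0,0.055]}}

```text
t: 17.1
ee_pos: [0.421, 0.3327, 0.0803]
eef_rot: [179.9, -0.0, 85.1]
contact_force: [0.9, -0.3, 4.4]
grip_width: 0.0587
```

```bash
python3 - <<'E'
from h import *
go((.4206,.3324,.08),96.5)
E
```

```text
t 17.1 pos [0.421  0.3327 0.0803] rot [ 1.7994e+02 -3.0000e-02  8.5060e+01] w 0.0587 F [ 0.9 -0.3  4.4] T [-0.03  0.12 -0.09] j6 30.6
rz -0.1997 dxyz -0.0004 -0.0004 0.0003
```

Call:
{"api": "send_rows", "payload": {"motion": [0,0,0.06,0,0,0,0.055,0,0,0.12,0,0,0,0.055,0,0,0.18,0,0,0,0.055,0,0,0.24,0,0,0,0.055,0,0,0.3,0,0,0,0.055,0,0,0.36,0,0,0,0.055,0,0,0.42,0,0,0,0.055,0,0,0.48,0,0,0,0.055,0,0,0.5,0,0,0,0.055,0,0,0.5,0,0,0,0.055]}}

```text
t: 18.1
ee_pos: [0.421, 0.3328, 0.0803]
eef_rot: [180.0, -0.1, 56.4]
contact_force: [-0.4, -0.3, 6.1]
grip_width: 0.0582
```

```bash
python3 - <<'E'
from h import *
go((.4206,.3324,.08),96.5)
E
```

```text
t 18.1 pos [0.421  0.3328 0.0803] rot [ 1.7997e+02 -7.0000e-02  5.6440e+01] w 0.0582 F [-0.4 -0.3  6.1] T [ 0.03  0.09 -0.16] j6 59.2
rz -0.6992 dxyz -0.0006 -0.0001 0.0003
```

Call:
{"api": "send_rows", "payload": {"motion": [0,0,0.04,0,0,0,0.055,0,0,0.08,0,0,0,0.055,0,0,0.12,0,0,0,0.055,0,0,0.16,0,0,0,0.055,0,0,0.2,0,0,0,0.055,0,0,0.2,0,0,0,0.055,0,0,0.2,0,0,0,0.055,0,0,0.2,0,0,0,0.055,0,0,0.2,0,0,0,0.055,0,0,0.2,0,0,0,0.055]}}

```text
t: 19.1
ee_pos: [0.421, 0.3329, 0.0803]
eef_rot: [180.0, -0.1, 45.0]
contact_force: [0.6, 0.1, 5.0]
grip_width: 0.0585
```

```bash
python3 - <<'E'
from h import *
go((.4206,.3324,.08),96.5)
E
```

```text
t 19.1 pos [0.421  0.3329 0.0803] rot [ 1.7998e+02 -8.0000e-02  4.5010e+01] w 0.0585 F [0.6 0.1 5. ] T [ 0.06  0.09 -0.08] j6 70.6
rz -0.8986 dxyz -0.0006 0.0 0.0003
```

Call:
{"api": "send_rows", "payload": {"motion": [0,0,0.03,0,0,0,0.055,0,0,0.06,0,0,0,0.055,0,0,0.09,0,0,0,0.055,0,0,0.12,0,0,0,0.055,0,0,0.15,0,0,0,0.055,0,0,0.18,0,0,0,0.055,0,0,0.2,0,0,0,0.055,0,0,0.2,0,0,0,0.055,0,0,0.2,0,0,0,0.055,0,0,0.2,0,0,0,0.055]}}

```text
t: 20.1
ee_pos: [0.4202, 0.3329, 0.0803]
eef_rot: [-180.0, -0.0, 33.6]
contact_force: [-3.7, -0.3, 7.0]
grip_width: 0.0587
```

```bash
python3 - <<'E'
from h import *
go((.4206,.3324,.08),96.5)
E
```

```text
t 20.1 pos [0.4202 0.3329 0.0803] rot [-179.97   -0.     33.58] w 0.0587 F [-3.7 -0.3  7. ] T [0.01 0.45 0.07] j6 82.1
rz -1.0982 dxyz 0.0 0.0006 0.0003
```

Torque about z moved positive between 0.9 and 1.1 rad, so the stop is being reached. Continuing in smaller steps.

Call:
{"api": "send_rows", "payload": {"motion": [0,0,0.03,0,0,0,0.055,0,0,0.06,0,0,0,0.055,0,0,0.09,0,0,0,0.055,0,0,0.12,0,0,0,0.055,0,0,0.12,0,0,0,0.055,0,0,0.12,0,0,0,0.055,0,0,0.12,0,0,0,0.055,0,0,0.12,0,0,0,0.055,0,0,0.12,0,0,0,0.055,0,0,0.12,0,0,0,0.055]}}

```text
t: 21.1
ee_pos: [0.4202, 0.333, 0.0803]
eef_rot: [-180.0, 0.0, 26.7]
contact_force: [-3.1, 1.2, 8.3]
grip_width: 0.0583
```

```bash
python3 - <<'E'
from h import *
go((.4206,.3324,.08),96.5)
E
```

```text
t 21.1 pos [0.4202 0.333  0.0803] rot [-179.96    0.     26.71] w 0.0583 F [-3.1  1.2  8.3] T [0.06 0.52 0.08] j6 88.9
rz -1.2181 dxyz 0.0001 0.0007 0.0003
```

Call:
{"api": "send_rows", "payload": {"motion": [0,0,0.03,0,0,0,0.055,0,0,0.06,0,0,0,0.055,0,0,0.09,0,0,0,0.055,0,0,0.12,0,0,0,0.055,0,0,0.12,0,0,0,0.055,0,0,0.12,0,0,0,0.055,0,0,0.12,0,0,0,0.055,0,0,0.12,0,0,0,0.055,0,0,0.12,0,0,0,0.055,0,0,0.12,0,0,0,0.055]}}

```text
t: 22.1
ee_pos: [0.4204, 0.333, 0.0803]
eef_rot: [-180.0, -0.0, 19.8]
contact_force: [-2.4, 0.2, 7.8]
grip_width: 0.0588
```

```bash
python3 - <<'E'
from h import *
go((.4206,.3324,.08),96.5)
E
```

```text
t 22.1 pos [0.4204 0.333  0.0803] rot [-1.7996e+02 -2.0000e-02  1.9800e+01] w 0.0588 F [-2.4  0.2  7.8] T [ 0.07  0.34 -0.07] j6 95.8
rz -1.3386 dxyz -0.0001 0.0006 0.0003
```

Call:
{"api": "send_rows", "payload": {"motion": [0,0,0.03,0,0,0,0.055,0,0,0.06,0,0,0,0.055,0,0,0.09,0,0,0,0.055,0,0,0.12,0,0,0,0.055,0,0,0.12,0,0,0,0.055,0,0,0.12,0,0,0,0.055,0,0,0.12,0,0,0,0.055,0,0,0.12,0,0,0,0.055,0,0,0.12,0,0,0,0.055,0,0,0.12,0,0,0,0.055]}}

```text
t: 23.1
ee_pos: [0.4201, 0.3329, 0.0803]
eef_rot: [-180.0, 0.0, 13.0]
contact_force: [-3.7, 1.4, 8.3]
grip_width: 0.0579
```

```bash
python3 - <<'E'
from h import *
go((.4206,.3324,.08),96.5)
E
```

```text
t 23.1 pos [0.4201 0.3329 0.0803] rot [-1.7997e+02  2.0000e-02  1.2980e+01] w 0.0579 F [-3.7  1.4  8.3] T [-0.    0.51  0.15] j6 102.7
rz -1.4578 dxyz 0.0003 0.0006 0.0003
```

Call:
{"api": "send_rows", "payload": {"motion": [0,0,0.03,0,0,0,0.055,0,0,0.06,0,0,0,0.055,0,0,0.09,0,0,0,0.055,0,0,0.12,0,0,0,0.055,0,0,0.12,0,0,0,0.055,0,0,0.12,0,0,0,0.055,0,0,0.12,0,0,0,0.055,0,0,0.12,0,0,0,0.055,0,0,0.12,0,0,0,0.055,0,0,0.12,0,0,0,0.055]}}

```text
t: 24.1
ee_pos: [0.4201, 0.3331, 0.0803]
eef_rot: [-180.0, 0.0, 6.1]
contact_force: [-3.9, 1.4, 7.1]
grip_width: 0.0582
```

```bash
python3 - <<'E'
from h import *
go((.4206,.3324,.08),96.5)
E
```

```text
t 24.1 pos [0.4201 0.3331 0.0803] rot [-1.7996e+02  2.0000e-02  6.0900e+00] w 0.0582 F [-3.9  1.4  7.1] T [0.09 0.53 0.14] j6 109.6
rz -1.578 dxyz 0.0004 0.0007 0.0003
```

Call:
{"api": "send_rows", "payload": {"motion": [0,0,0.03,0,0,0,0.055,0,0,0.06,0,0,0,0.055,0,0,0.09,0,0,0,0.055,0,0,0.12,0,0,0,0.055,0,0,0.12,0,0,0,0.055,0,0,0.12,0,0,0,0.055,0,0,0.12,0,0,0,0.055,0,0,0.12,0,0,0,0.055,0,0,0.12,0,0,0,0.055,0,0,0.12,0,0,0,0.055]}}

```text
t: 25.1
ee_pos: [0.4204, 0.3331, 0.0803]
eef_rot: [-179.9, -0.0, -0.8]
contact_force: [-2.5, 0.2, 6.6]
grip_width: 0.0585
```

```bash
python3 - <<'E'
from h import *
go((.4206,.3324,.08),96.5)
E
```

```text
t 25.1 pos [0.4204 0.3331 0.0803] rot [-179.95   -0.     -0.81] w 0.0585 F [-2.5  0.2  6.6] T [ 0.05  0.43 -0.07] j6 116.5
rz -1.6984 dxyz 0.0002 0.0007 0.0003
```

Call:
{"api": "send_rows", "payload": {"motion": [0,0,0.03,0,0,0,0.055,0,0,0.06,0,0,0,0.055,0,0,0.09,0,0,0,0.055,0,0,0.12,0,0,0,0.055,0,0,0.12,0,0,0,0.055,0,0,0.12,0,0,0,0.055,0,0,0.12,0,0,0,0.055,0,0,0.12,0,0,0,0.055,0,0,0.12,0,0,0,0.055,0,0,0.12,0,0,0,0.055]}}

```text
t: 26.1
ee_pos: [0.4205, 0.3329, 0.0803]
eef_rot: [-180.0, -0.0, -7.7]
contact_force: [-3.0, 0.6, 7.2]
grip_width: 0.0584
```

```bash
python3 - <<'E'
from h import *
go((.4206,.3324,.08),96.5)
E
```

```text
t 26.1 pos [0.4205 0.3329 0.0803] rot [-1.7997e+02 -1.0000e-02 -7.6800e+00] w 0.0584 F [-3.   0.6  7.2] T [-0.    0.31 -0.06] j6 123.3
rz -1.8183 dxyz 0.0002 0.0005 0.0003
```

Call:
{"api": "send_rows", "payload": {"motion": [0,0,0.03,0,0,0,0.055,0,0,0.06,0,0,0,0.055,0,0,0.09,0,0,0,0.055,0,0,0.12,0,0,0,0.055,0,0,0.12,0,0,0,0.055,0,0,0.12,0,0,0,0.055,0,0,0.12,0,0,0,0.055,0,0,0.12,0,0,0,0.055,0,0,0.12,0,0,0,0.055,0,0,0.12,0,0,0,0.055]}}

```text
t: 27.1
ee_pos: [0.4203, 0.333, 0.0803]
eef_rot: [-180.0, 0.0, -14.5]
contact_force: [-2.5, 1.1, 8.2]
grip_width: 0.0583
```

```bash
python3 - <<'E'
from h import *
go((.4206,.3324,.08),96.5)
E
```

```text
t 27.1 pos [0.4203 0.333  0.0803] rot [-1.7996e+02  1.0000e-02 -1.4540e+01] w 0.0583 F [-2.5  1.1  8.2] T [0.03 0.45 0.03] j6 130.2
rz -1.938 dxyz 0.0004 0.0005 0.0003
```

Torque dropped twice (1.22–1.34 and 1.58–1.70 rad, 0.39 apart), so that is two clicks. Now at 1.94 rad, climbing the third tooth. I'll ease back toward the second notch, open and rise.

Call:
{"api": "send_rows", "payload": {"motion": [0,0,-0.05,0,0,0,0.055,0,0,-0.1,0,0,0,0.055,0,0,-0.15,0,0,0,0.055,0,0,-0.18,0,0,0,0.055,0,0,-0.18,0,0,0,0.055,0,0,-0.18,0,0,0,0.06,0,0,-0.18,0,0,0,0.066,0,0,-0.18,0,0,0,0.074,0,0,-0.18,0,0,0,0.08,0,0,-0.18,0,0,0,0.08]}}

```text
t: 28.1
ee_pos: [0.4203, 0.3325, 0.0796]
eef_rot: [180.0, 0.0, -4.3]
contact_force: [-0.0, -0.9, 0.0]
grip_width: 0.08
```

Call:
{"api": "send_rows", "payload": {"motion": [0,0,0,0,0,0,0.083,0,0,0,0,0,0,0.083,0,0,0,0,0,-0.01,0.083,0,0,0,0,0,-0.03,0.083,0,0,0,0,0,-0.06,0.083,0,0,0,0,0,-0.1,0.083,0,0,0,0,0,-0.14,0.083,0,0,0,0,0,-0.16,0.083,0,0,0,0,0,-0.16,0.083,0,0,0,0,0,-0.16,0.083]}}

```text
t: 29.1
ee_pos: [0.4204, 0.3325, 0.2401]
eef_rot: [-180.0, -0.0, -4.3]
contact_force: [-0.5, 0.5, -0.9]
grip_width: 0.0829
```

Call:
{"api": "send_rows", "payload": {"motion": [0,0,0,-0.01,0.02,0,0.083,0,0,0,-0.02,0.05,0,0.083,0,0,0,-0.03,0.09,0,0.083,0,0,0,-0.03,0.13,0,0.083,0,0,0,-0.03,0.17,0,0.083,0,0,0,-0.03,0.21,0,0.083,0,0,0,-0.03,0.25,0,0.083,0,0,0,-0.03,0.28,0,0.083,0,0,0,-0.03,0.3,0,0.083,0,0,0,-0.03,0.3,0,0.083]}}

```text
t: 30.1
ee_pos: [0.3673, 0.034, 0.2382]
eef_rot: [180.0, 0.2, -4.5]
contact_force: [-0.1, 0.1, 0.3]
grip_width: 0.0829
```

```bash
python3 - <<'E'
from h import *
ims=[snap('top','t4') for _ in range(10)]
im=dict(ims[0]); im['z_map']=np.median([i['z_map'] for i in ims],0); c=np.mean([i['color'].astype(float) for i in ims],0)
P=xyz(im); m=(np.hypot(P[...,0]-.4206,P[...,1]-.3324)<.035)&(P[...,2]>.1)
print(m.sum(),np.percentile(P[m][:,2],[10,30,50,70,90,100]).round(4),cv2.minEnclosingCircle(P[m][:,:2].astype(np.float32)))
a=c[200:240,155:205]; a=np.clip(a*2.5,0,255).astype(np.uint8)
A=cv2.resize(a,(450,360),interpolation=2)
B=cv2.resize(ims[-1]['color'][150:250,100:430],(790,239))
canvas=np.zeros((600,790,3),np.uint8); canvas[:360,:450]=A; canvas[361:]=B
s=snap('scene','s4')['color'][190:290,130:225]; canvas[:358,450:790]=cv2.resize(s,(340,358),interpolation=2)
cv2.imwrite('pics/t4.png',canvas)
go((.42,.33,.1),0)
E
```

```text
315 [0.1091 0.1103 0.1108 0.1115 0.1187 0.1213] ((0.42190584540367126, 0.33089500665664673), 0.03064948320388794)
t 30.65 pos [0.3683 0.036  0.2397] rot [-1.8e+02  1.0e-02 -4.2e+00] w 0.083 F [ 0.5 -1.   0. ] T [ 0.   -0.    0.01] j6 81.2
rz -0.0733 dxyz 0.0301 -0.297 0.1397
```

View pics/t4.png

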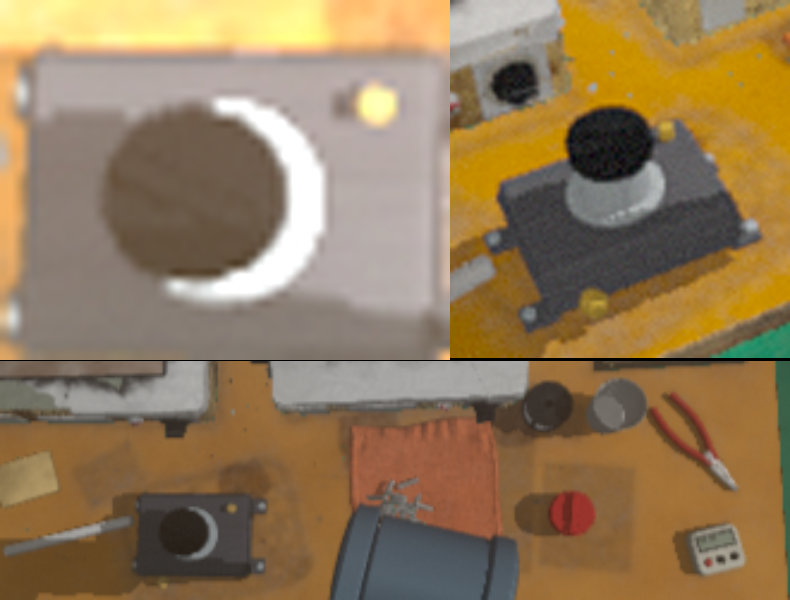

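The cap sits on the neck with its shell top at 0.110, which is fully down. The bystanders look unmoved. Next: check the ridge angle (2 clicks should give about 70°) and the bystander shifts.

```bash
python3 - <<'E'
from h import *
ims=[snap('top','t5') for _ in range(10)]
im=dict(ims[0]); im['z_map']=np.median([i['z_map'] for i in ims],0); P=xyz(im)
m=(np.hypot(P[...,0]-.4215,P[...,1]-.3315)<.028)&(P[...,2]>.1149); Q=P[m][:,:2]
w,V=np.linalg.eigh(np.cov(Q.T)); print(m.sum(),Q.mean(0),np.sqrt(w)*1e3,np.degrees(np.arctan2(V[1,1],V[0,1]))%180)
a=load('avg'); Pa=xyz(a)
m=(np.hypot(Pa[...,0]-.451,Pa[...,1]+.2835)<.028)&(Pa[...,2]>.045); Q=Pa[m][:,:2]
w,V=np.linalg.eigh(np.cov(Q.T)); print('before',m.sum(),np.sqrt(w)*1e3,np.degrees(np.arctan2(V[1,1],V[0,1]))%180)
c=np.mean([i['color'].astype(float) for i in ims],0); d=np.abs(c-a['color']).max(2)
for n,(u0,u1,v0,v1) in dict(timer=(385,415,215,242),pliers=(368,412,160,208),red=(328,350,200,226),spool=(316,340,156,182),cup=(345,372,156,182),bar=(98,155,212,234)).items():
    print(n,d[v0:v1,u0:u1].mean().round(1),np.percentile(d[v0:v1,u0:u1],98).round(0))
E
```

```text
57 [0.42163931 0.33027004] [ 3.01348459 15.12959864] 66.06424942069836
before 53 [ 2.95323102 15.20574853] 71.25768944884666
timer 2.9 4.0
pliers 4.4 4.0
red 5.0 41.0
spool 2.2 4.0
cup 2.6 4.0
bar 20.9 51.0
```

```bash
python3 - <<'E'
from h import *
for t in ('avg','t5','t4'):
    im=load(t); P=xyz(im); m=(P[...,2]>.006)&(P[...,2]<.02)&(P[...,0]>.36)&(P[...,0]<.46)&(P[...,1]>.43)&(P[...,1]<.62)
    print(t,cv2.minAreaRect(P[m][:,:2].astype(np.float32)),P[m].mean(0).round(4))
sign_off()
E
```

```text
avg ((0.4199928343296051, 0.5181896090507507), (0.014173746109008789, 0.18259023129940033), 14.18375015258789) [0.4196 0.5168 0.0122]
t5 ((0.4072279930114746, 0.5193321704864502), (0.0776866227388382, 0.17801518738269806), 1.402103304862976) [0.4191 0.5163 0.0122]
t4 ((0.40260541439056396, 0.5163435935974121), (0.08857277780771255, 0.1830688863992691), 9.232255935668945) [0.4178 0.517  0.0118]
the job is handed in; nothing more can be done
```

The black cap is on the flux tank's neck, fully down and closed, with two clicks. The job is handed in at about 31 s of the 70 s allowed, with the arm clear of everything.

**How it went:** I carried the cap over with its lugs lined up on the slot line seen in the top view. It went straight through with no contact until the shell met the neck at the expected height. I let go, centred the grip on the neck axis, and turned the cap clockwise until the ratchet slipped. Then I eased back toward the notch and opened the fingers.

**Last checks:**
- **Seating:** the shell top is at about 0.110 m, as it should be with the cap fully down.
- **Clicks:** the torque dropped twice, 0.39 rad apart. The ridge turned about 1.77 rad, against 1.78 expected for the stop plus two clicks.
- **Bystanders:** the timer, pliers, spool and cup matched their starting pictures. The red cap's area differed only slightly, which I put down to the black cap's shadow being gone.
- **Where checks disagreed:** the solder bar's outline check came out wide on the single noisy frames. Its mean position stayed within 2 mm of the start, so I take it as unmoved. Its colours also differed, most likely from the arm's shadow.

While closing to pick the cap up, the fingers slid it about 3 mm on the bench.

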